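# Refit the weighing pan of the bar scale

### The job

The round weighing pan of the bar scale has been rinsed and left on the drip tray: put it back on the scale, feeling with the stud under the pan for its socket, which is hidden down inside the opening of the scale's cover, and let the pan go when the stud is fully home and the pan sits level. Then stand the empty steel dosing cup upright in the middle of the pan. It is a 2 kg scale, so never press on it with more than 20 N, and leave the tamper, the pitcher and the shot glass where they stand.

Things in the scene. Friction and masses are not known exactly. Their poses are not given: they have to be found in the camera images.
- pan: The weighing pan: plain steel disc, 66 mm diameter, 14 mm thick, about 0.2 kg; under it on its axis a boss, then a stud. Origin at the centre of the disc's underside, z up (disc from 0 to +14 mm). At the start it stands on the drip tray, the disc's underside 19 mm above the grating, 59 mm above the counter. Grip it from above across its 66 mm, on the 14 mm high edge.
- stud_tip (a point): Centre of the lower end of the pan's stud, 28 mm below the pan's origin, z up. The boss is 20 mm in diameter and reaches 19 mm below the disc; the stud is 8 mm in diameter and stands 9 mm out of the boss, with a 1 mm chamfer at the tip. At the start the boss rests on the bars of the grating and the stud hangs in a slot: lift straight up at least 10 mm before moving sideways.
- scale: The bar scale, fixed on the counter: white and grey box, 190 mm along its x, 150 mm along its y, 66 mm high to the flat top cover; a sloping key panel with display, lower than the cover, stands 30 mm further out on its -x side. Origin at the centre of its underside, z up.
- opening (a point): Centre of the round opening in the scale's top cover, at the cover's upper face, 66 mm above the counter; axes as the scale's. Diameter 40 mm, cover 4 mm thick. The socket lies below it, but the weighing cell is not centred: the socket's centre is 4.5 to 8 mm away from the opening's axis, in any direction, different each time, and is not measured.
- carrier_level (a point): Point on the opening's axis, 14 mm below the cover's upper face: level of the unloaded top of the weighing cell's flat black carrier, wider than the opening. In it is the socket, a plain hole 10 mm in diameter, 10 mm deep. The carrier does not move sideways; downward it is sprung: it starts to sink at about 1.4 N, then 1 mm for each 3 N, to a hard stop at 6 mm. 3 N is enough to slide with; pressed harder, the pan may turn in the grip.
- seat_level (a point): Point on the opening's axis 5 mm above the cover: height of the pan's origin when the pan is home (stud in the socket, boss resting on the carrier; up to 1.5 mm lower under load). With the stud tip standing on the carrier beside the socket the pan's origin is 9 mm higher than this. The seated pan may be off this axis as far as the socket is.
- dosing_cup: The dosing cup: plain open steel cup without handle, straight-sided, 56 mm outer diameter, 58 mm high, wall 3 mm, about 0.12 kg, standing upright on the counter. Origin at the centre of its underside, z up. It stands in the row of things nearest the robot, with the tamper and the pitcher, in any order.
- drip_tray: Steel drip tray fixed on the counter, 150 mm along its x, 240 mm along its y, 40 mm high, with a grating of bars that run along its x (4 mm bars, 14 mm slots, bar tops at 40 mm). Origin at the centre of its underside, z up. The pan stands on its -y half, the shot glass on its +y half.
- tamper: Bystander: tamper, steel foot 58 mm diameter, black handle, 90 mm high; origin at the centre of its underside.
- pitcher: Bystander: small steel milk pitcher with a loop handle, 70 mm diameter, 85 mm high; origin at the centre of its underside.
- shot_glass: Bystander: shot glass, 54 mm diameter at the rim, 62 mm high, standing on the drip tray at the other end from the pan; origin at the centre of its underside.
Things that resemble listed ones, but are neither listed nor needed, are in the scene too. Leave any brown or green look-alike of the dosing_cup alone.

How it is judged (in metres and radians):
On the way:
1. the pan sits home on the scale, level and let go, before the cup is put on it (z of pan in the frame of opening between 0.0005 and 0.0075 m and horizontal distance between pan and opening below 0.012 m and angle between pan's own z axis and vertical below 0.09 rad and contact force between the fingers and pan below 0.05 N and linear speed of pan below 0.02 m/s and horizontal distance between dosing_cup and pan above 0.07 m), for 0.2 s.
At the end, for the whole second after the job is handed in: The pan sits with its stud fully in the socket (underside of the disc 0.5 to 7.5 mm above the cover, centre within 12 mm of the opening's centre, tilted less than 0.09 rad) and the dosing cup stands on it, upright within 0.12 rad and centred within 12 mm of the pan's centre; both at rest and let go (z of pan in the frame of opening between 0.0005 and 0.0075 m and horizontal distance between pan and opening below 0.012 m and angle between pan's own z axis and vertical below 0.09 rad and horizontal distance between dosing_cup and pan below 0.012 m and z of dosing_cup in the frame of pan between 0.011 and 0.018 m and angle between dosing_cup's own z axis and vertical below 0.12 rad and linear speed of each of pan, dosing_cup below 0.02 m/s); the robot touches nothing.
It fails at once if the pan pressed against the scale with more than 20 N (contact force between pan and scale above 20 N).
It fails at once if a bystander shifted by more than 30 mm (distance of any of tamper, pitcher, shot_glass from where it was at the start of the episode above 0.03 m).
It also fails if it takes over 72 s, if anything falls off the work surface, if the arm or the gripper's body presses on something with over 40 N, if the wrist force passes 120 N, or if a joint passes its speed limit or range.

### The arm

A 6-joint arm with a two-finger parallel gripper is mounted at the origin on the work surface. World frame = base frame: x ahead of the robot, y to its left, z up, the work surface at z = 0. Lengths are in m, angles in degrees, forces in N, time in s.
With the tool pointing down it reaches from about 0.35 to 0.875 m from the base axis. Payload 4.2 kg.
Tool frame: the origin (TCP) lies between the finger pads; the fingertips stand 17 mm ahead of it and the grasp point (between the pads) lies 2 mm behind it; z points along the fingers, y is the line along which they close (so a half turn about z gives the same grasp; the last joint's range is limited). The gripper opens to 87 mm and grips with 3 to 60 N. Pads are 19 mm wide; open, the fingers measure 117 mm over their backs; the gripper's body (75 mm by 190 mm) begins 51 mm behind the grasp point.
Start: joints at [14.817, 22.042, 0.453, 0, -68.411, -14.817], TCP at [0.625, 0, 0.214] pointing down, gripper open.
Joint ranges: [-179.83, 179.83], [-69.29, 118.12], [-61.27, 80.66], [-181.25, 117.63], [-171.15, -9.14], [-177.46, 177.46]. Speed limits (degrees/s): [159.86, 159.86, 180, 180, 180, 180].

### API

Orientations are given as a 3x3 rotation matrix whose columns are the frame's x, y, z axes.
In Python, from station import sense, capture, r, masks_of gives the robot as it stands.
- The arm moves only by the tool apply_moves, never from a script. Its argument "steps" is a list that holds one entry, the list of rows, each a list of 7 numbers: the opening, from 0 (shut) to 1 (fully open), then the shift along the tool's x, y, z in mm, then the turn, a rotation vector about the tool's x, y, z in rad. A call has 1 to 12 rows; each row shifts and turns the commanded pose from where the row before left it, along the tool's axes as they then stand; what a row does not reach is not made up. A row lasts 1/8 s, in which the tool goes at most 62.5 mm and 10.7 degrees, less where a joint would pass 70% of its speed; a pose out of reach is approached as far as the arm can. A call with a gripper value outside its range is refused whole. The fingers move at their own pace and stop on an object; the grip force is fixed at half the most. Time passes only in rows, so rows that do not move let the fingers close. It gives the time, the measured TCP pose, the force and the opening at its end, in the units of the state.
- sense(): the state, without advancing time (a new reading comes with each control period).
- capture(name): name is "scene" or "side" or "wrist"; returns a dict with "color" (400x640x3 uint8, red, green, blue), "vfov" (degrees; the focal length in pixels is half the picture's height over the tangent of half this angle, whatever the lens; pixels are square), "cx", "cy" (the principal point, pixels), "T" (4x4, takes a point from camera to world coordinates). Camera axes: x right, y down, z forward; pixel columns grow to the right and rows downward; lengths in m; the calibration is good to about 2 mm. A picture is of the moment at which its call begins. There is no depth.
- r.finish_job(): hands the job in, once; it reports no verdict.
Trained networks look in a picture, given as the dict that the camera call returned (one of the last four; its "shot" number tells which), for a name from the list of things; names that differ only in an ending like _2 or _b are one class to them, and where a whole thing is asked for, a point or a joint stands for the part that bears it (a point fixed in the world has none). Each returns a list of dicts, best first, with "confidence" (0 to 1); they miss things now and then, are a little off and sometimes report something else, mostly with a low value. They report only what shows in the picture. A call takes as long as a camera call. They do not tell look-alikes from the thing itself.
- masks_of(picture, thing): "pixels" (400x640 bool, what is visible of it) and "box" ([left, top, width, height] in pixels, round what is visible of it).
The state is a dict: "time_s": time; "joints": joint angles; "joint_velocities": joint speeds; "effort": joint torques, N m; "tcp_pos": TCP position; "ee_rot": TCP orientation; "wrist_force": force on the tool from outside, world axes, zero at the start; "moment": the same for the moment, N m; "gripper_width": opening from 0.0 (shut) to 1.0 (fully open).
Only numpy, scipy, OpenCV 4.12 (cv2) and the standard library are available. Lean on these libraries where they do the work, as an engineer would, in place of code of your own. Each camera call takes 0.05 s, during which the arm holds its last target. There are 200 camera calls.

## Working session

There is one attempt and no reset: what is moved stays moved. The work goes in short steps, Python scripts to look and compute and a tool call to move; the robot and the scene stay as the last step left them, time stands still between calls to the robot, and variables do not carry over. Pictures are saved under pics/ and viewed, on a budget of 10 in all, crops included, one or two more only if the job needs it, and the job is handed in when it is done.

Besides the shell and the picture viewer there is one more tool, called after ">>>" by a JSON object that holds its "fn" and its "kwargs", one argument or row to a line. apply_moves: Moves the arm, as the interface text tells. Its arguments: {"type":"object","properties":{"steps":{"type":"array","items":{"type":"array","items":{"type":"array","items":{"type":"number"}}}}},"required":["steps"]}

```bash
ls; mkdir -p pics
cat > h.py <<'E'
import numpy as np, cv2
from station import sense, capture, r, masks_of
def f_of(p): return p["color"].shape[0]/2/np.tan(np.radians(p["vfov"])/2)
def proj(p,X):
    T=np.array(p["T"]);c=(np.atleast_2d(X)-T[:3,3])@T[:3,:3];f=f_of(p)
    return np.c_[c[:,0]/c[:,2]*f+p["cx"],c[:,1]/c[:,2]*f+p["cy"]]
def ray(p,uv,z):
    T=np.array(p["T"]);f=f_of(p)
    d=T[:3,:3]@np.array([(uv[0]-p["cx"])/f,(uv[1]-p["cy"])/f,1]);o=T[:3,3]
    return o+d*(z-o[2])/d[2]
def save(p,n,crop=None,s=1):
    im=p["color"][...,::-1]
    if crop: x,y,w,h=crop; im=im[y:y+h,x:x+w]
    cv2.imwrite("pics/"+n,cv2.resize(np.ascontiguousarray(im),None,fx=s,fy=s,interpolation=cv2.INTER_CUBIC))
E
python3 - <<'E'
from h import *
s=sense();print(s)
ps=[]
for n in("scene","side"):
    p=capture(n);save(p,n+".png");ps.append(p["color"][...,::-1])
    print(n,p["vfov"],np.round(p["T"],3).tolist())
    for t in("pan","scale","dosing_cup","drip_tray","tamper","pitcher","shot_glass"):
        for m in masks_of(p,t)[:4]:
            ys,xs=np.nonzero(m["pixels"]);print(t,round(m["confidence"],2),np.round(m["box"]),round(xs.mean()),round(ys.mean()))
cv2.imwrite("pics/a.png",cv2.resize(np.vstack(ps),(750,938)) if 0 else np.vstack(ps)[:, :])
E
```

```text
pics
{'time_s': 0.0, 'joints': array([ 1.48165108e+01,  2.20907116e+01,  3.80718218e-01, -2.93042907e-02,
       -6.84101241e+01, -1.48171075e+01]), 'joint_velocities': array([-0.04305226,  0.02656666, -0.02039747,  0.18602101, -0.05687897,
       -0.0395906 ]), 'effort': array([ 5.69075401e-04, -3.90661991e+01,  1.87403029e+01,  4.22001421e+00,
        1.09914420e-02, -1.81494070e-04]), 'tcp_pos': array([6.24389628e-01, 2.22794923e-05, 2.12765730e-01]), 'ee_rot': array([[-1.99025631e-04, -9.99997673e-01, -2.14830880e-03],
       [-9.99999977e-01,  1.99190091e-04, -7.63398689e-05],
       [ 7.67676130e-05,  2.14829356e-03, -9.99997689e-01]]), 'wrist_force': array([-0.59302391, -0.62675906,  0.36316983]), 'moment': array([0.01367064, 0.01052932, 0.03393525]), 'gripper_width': 0.9978956172216349}
scene 52.13500711558146 [[-0.776, 0.462, -0.429, 0.828], [0.63, 0.562, -0.536, 0.432], [-0.006, -0.686, -0.727, 0.616], [0.0, 0.0, 0.0, 1.0]]
pan 0.52 [192. 139.  33.  22.] 208 150
scale 0.92 [249. 217. 157. 144.] 323 286
dosing_cup 0.78 [334. 137.  22.  37.] 343 155
dosing_cup 0.61 [281. 199.
[... 160 characters left out ...]
r 0.81 [389. 220.  33.  46.] 408 246
pitcher 0.84 [276. 110.  37.  50.] 293 137
shot_glass 0.62 [210. 158.  32.  39.] 229 177
side 47.414242432163825 [[-0.98, -0.14, 0.139, 0.364], [-0.197, 0.671, -0.715, 0.648], [0.006, -0.728, -0.685, 0.687], [0.0, 0.0, 0.0, 1.0]]
pan 0.92 [284. 121.  26.  23.] 297 132
pan 0.58 [227. 122. 102.  82.] 278 168
scale 0.83 [174. 221. 138.  94.] 246 269
dosing_cup 0.95 [328. 207.  27.  36.] 342 226
dosing_cup 0.83 [278. 196.  27.  41.] 293 216
dosing_cup 0.59 [372. 188.  28.  35.] 387 204
dosing_cup 0.32 [175. 222. 140.  96.] 247 269
tamper 0.57 [314. 272.  34.  53.] 332 299
pitcher 0.91 [350. 139.  32.  48.] 368 164
shot_glass 0.67 [262. 140.  26.  39.] 278 157
```

View pics/scene.png

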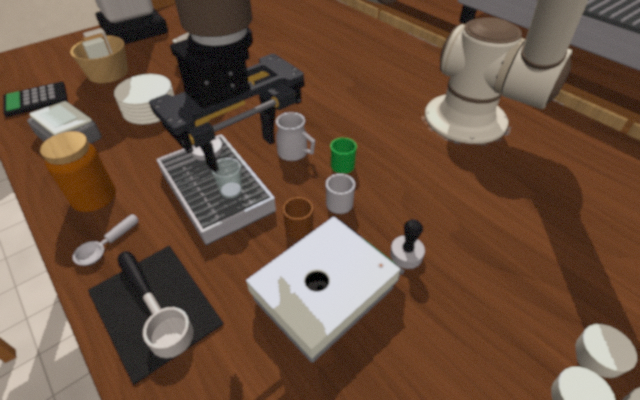

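View pics/side.png

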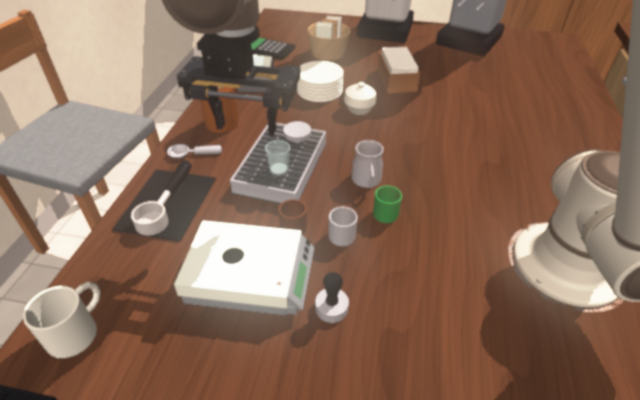

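The steel cup is at scene (340,193) and side (342,226). The green cup sits behind it and the brown one is next to the scale. The pan is at side (297,132), and the opening is at scene (317,280) and side (233,255).

Run:
```python
from h import *
def tri(a,b):
    A=np.zeros((3,3));y=np.zeros(3)
    for p,uv in(a,b):
        T=np.array(p["T"]);d=T[:3,:3]@np.array([(uv[0]-p["cx"])/f_of(p),(uv[1]-p["cy"])/f_of(p),1]);d/=np.linalg.norm(d)
        P=np.eye(3)-np.outer(d,d);A+=P;y+=P@T[:3,3]
    return np.linalg.solve(A,y)
P={n:capture(n) for n in("scene","side")}
op={}
for n,c in(("scene",(317,281)),("side",(233,256))):
    p=P[n];g=cv2.cvtColor(p["color"],cv2.COLOR_RGB2GRAY)
    k,l,st,ce=cv2.connectedComponentsWithStats((g<120).astype(np.uint8))
    i=l[c[1],c[0]];op[n]=ce[i];print(n,"open",st[i],ce[i],ray(p,ce[i],.066).round(4))
    for t,zs in(("pan",.066),("dosing_cup",.029),("tamper",.03),("pitcher",.04),("shot_glass",.07)):
        for m in masks_of(p,t)[:3]:
            ys,xs=np.nonzero(m["pixels"]);b=m["box"];print(t,round(m["confidence"],2),b,ray(p,(b[0]+b[2]/2,b[1]+b[3]/2),zs).round(3))
print("opening tri",tri((P["scene"],op["scene"]),(P["side"],op["side"])))
# scale top-quad
for n in P:
    p=P[n];m=masks_of(p,"scale")[0]["pixels"].astype(np.uint8)
    hsv=cv2.cvtColor(p["color"],cv2.COLOR_RGB2HSV);w=((hsv[...,2]>195)&(m>0)).astype(np.uint8)
    c=max(cv2.findContours(w,0,2)[0],key=cv2.contourArea)
    q=np.array([ray(p,u,.066)[:2] for u in c[:,0,:].astype(float)],dtype=np.float32)
    print(n,cv2.minAreaRect(q))
```

```text
scene open [305 271  24  20 377] [316.53050398 280.54376658] [0.6158 0.1631 0.066 ]
pan 0.7 [191.0, 140.3, 35.2, 19.0] [ 0.592 -0.224  0.066]
dosing_cup 0.84 [280.0, 196.2, 35.3, 41.8] [0.542 0.015 0.029]
dosing_cup 0.67 [326.9, 173.4, 28.6, 39.4] [0.437 0.02  0.029]
dosing_cup 0.67 [332.7, 138.8, 25.4, 34.0] [ 0.355 -0.06   0.029]
tamper 0.93 [387.9, 219.6, 34.0, 47.3] [0.432 0.186 0.03 ]
tamper 0.26 [192.5, 138.9, 32.9, 19.4] [ 0.574 -0.27   0.03 ]
pitcher 0.65 [272.9, 112.1, 40.2, 47.4] [ 0.409 -0.177  0.04 ]
shot_glass 0.76 [213.2, 159.2, 27.8, 36.1] [ 0.606 -0.123  0.07 ]
side open [224 249  18  13 185] [232.41621622 255.36756757] [0.6141 0.1655 0.066 ]
pan 0.86 [279.1, 123.4, 31.5, 20.0] [ 0.595 -0.222  0.066]
dosing_cup 0.88 [329.1, 207.3, 27.4, 37.7] [0.439 0.02  0.029]
dosing_cup 0.83 [371.6, 186.6, 28.3, 33.8] [ 0.361 -0.063  0.029]
dosing_cup 0.57 [280.3, 199.9, 28.2, 36.4] [0.539 0.018 0.029]
tamper 0.79 [316.0, 273.4, 30.4, 51.4] [0.43  0.196 0.03 ]
pitcher 0.82 [350.8, 142.1, 34.1, 47.0] [ 0.412 -0.169  0.04 ]
shot_glass 0.79 [262.2, 141.7, 28.2, 35.3] [ 0.61  -0.111  0.07 ]
opening tri [0.61511771 0.16263755 0.06340994]
scene ((0.600184977054596, 0.16145959496498108), (0.18971851468086243, 0.1491776704788208), 3.8013665676116943)
side ((0.5973695516586304, 0.17268148064613342), (0.19404034316539764, 0.16982309520244598), 3.4964849948883057)
```

>>> {"fn": "apply_moves", "kwargs": {
  "steps": [
    [[1, 50, 8, 0, 0, 0, 0], [1, 50, 8, 0, 0, 0, 0], [1, 50, 7, 10, 0, 0, 0], [1, 50, 7, 20, 0, 0, 0], [1, 23, 0, 20, 0, 0, 0], [1, 0, 0, 0, 0, 0, 0], [1, 0, 0, 0, 0, 0, 0]]
  ]
}}

```text
time_s: 2.38
tcp_pos: [0.5955, -0.2227, 0.1645]
ee_rot: [[0.0, -1.0, 0.001], [-1.0, -0.0, -0.0], [0.0, -0.001, -1.0]]
wrist_force: [0.5, 0.8, -0.1]
gripper_width: 0.998
```

Run:
```python
from h import *
s=sense();print(s["tcp_pos"],s["wrist_force"],np.round(s["ee_rot"],3).tolist())
p=capture("wrist");save(p,"w1.png")
print(np.round(p["T"],3).tolist())
for m in masks_of(p,"pan")[:3]:
    ys,xs=np.nonzero(m["pixels"]);b=m["box"]
    print(m["confidence"],b,xs.mean(),ys.mean(),ray(p,(xs.mean(),ys.mean()),.073),ray(p,(b[0]+b[2]/2,b[1]+b[3]/2),.07))
    c=max(cv2.findContours(m["pixels"].astype(np.uint8),0,1)[0],key=cv2.contourArea)
    q=np.array([ray(p,u,.073)[:2] for u in c[:,0,:].astype(float)],dtype=np.float32);print(cv2.minEnclosingCircle(q),cv2.fitEllipse(q))
```

```text
[ 0.59545236 -0.22272482  0.16445857] [ 0.46756674  0.80539004 -0.13814053] [[0.0, -1.0, 0.001], [-1.0, -0.0, -0.0], [0.0, -0.001, -1.0]]
[[-1.0, -0.002, -0.0, 0.596], [-0.002, 0.952, 0.306, -0.307], [-0.001, 0.306, -0.952, 0.335], [0.0, 0.0, 0.0, 1.0]]
0.89 [288.5, 143.3, 82.2, 78.4] 328.7846184498904 181.29428172942818 [ 0.59244802 -0.23583886  0.073     ] [ 0.59173442 -0.23399693  0.07      ]
((0.5924720764160156, -0.23474234342575073), 0.03363567963242531) ((0.5924510359764099, -0.2346174120903015), (0.06484421342611313, 0.06616060435771942), 179.42906188964844)
```

View pics/w1.png

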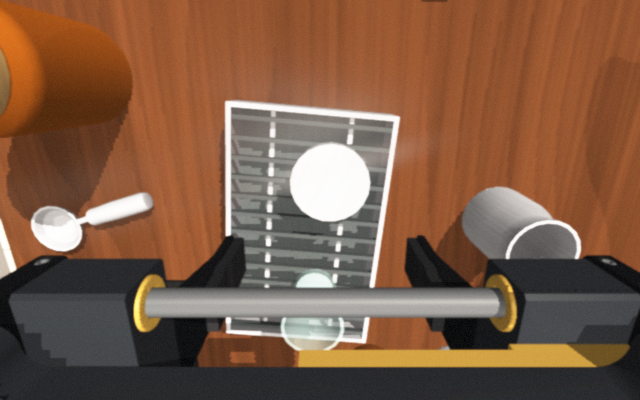

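The wrist view shows the pan clean at (329,182). Its y is 12 mm off the estimate from the first views, so I'll check with a second fit.

Run:
```python
from h import *
for n in("scene","side"):
    p=capture(n)
    for t,z,zc in(("pan",.073,.066),("shot_glass",.102,.07)):
      for m in masks_of(p,t)[:1]:
        c=max(cv2.findContours(m["pixels"].astype(np.uint8),0,1)[0],key=cv2.contourArea)
        q=np.array([ray(p,u,z)[:2] for u in c[:,0,:].astype(float)],dtype=np.float32);print(n,t,m["confidence"],m["box"],q.min(0),q.max(0))
    # project the wrist's hypothesis
    a=np.linspace(0,2*np.pi,60);im=p["color"].copy()
    for cy,col in((-.2347,(255,0,0)),(-.223,(0,255,0))):
        for u in proj(p,np.c_[.593+.033*np.cos(a),cy+.033*np.sin(a),0*a+.073]): cv2.circle(im,tuple(int(v*4) for v in u),1,col,-1,shift=2)
    b=m["box"];u=proj(p,[[.593,-.229,.07]])[0].astype(int)
    cv2.imwrite(f"pics/ov_{n}.png",cv2.resize(im[u[1]-40:u[1]+40,u[0]-50:u[0]+50,::-1],None,fx=5,fy=5))
a=[cv2.imread(f"pics/ov_{n}.png") for n in("scene","side")];cv2.imwrite("pics/ov.png",cv2.resize(np.vstack(a),(375,600)))
```

```text
scene pan 0.76 [190.3, 138.0, 35.0, 21.5] [ 0.5620422  -0.26790604] [ 0.6289335  -0.18607187]
scene shot_glass 0.72 [245.8, 216.5, 158.1, 145.4] [0.51966333 0.10572966] [0.7153212  0.26801488]
side pan 0.85 [280.8, 123.0, 30.7, 19.8] [ 0.5572693 -0.2608876] [ 0.62346745 -0.17853451]
side shot_glass 0.88 [266.3, 140.6, 24.2, 36.7] [ 0.56361014 -0.13771755] [ 0.6309176  -0.01936258]
```

View pics/ov.png

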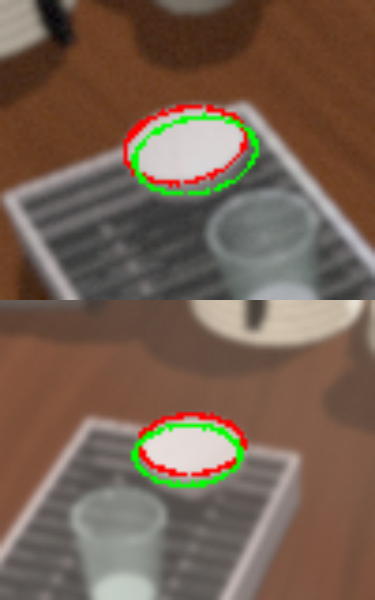

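The overlay (two close-ups in one picture) shows the red circle, which is the wrist estimate, on the lit disc top in both views. I take the pan at (0.593, -0.234).

>>> {"fn": "apply_moves", "kwargs": {
  "steps": [
    [[1, 11, 2.5, 0, 0, 0, 0], [1, 0, 0, 30, 0, 0, 0], [1, 0, 0, 30, 0, 0, 0], [1, 0, 0, 20, 0, 0, 0], [1, 0, 0, 9, 0, 0, 0], [1, 0, 0, 0, 0, 0, 0], [0, 0, 0, 0, 0, 0, 0], [0, 0, 0, 0, 0, 0, 0], [0, 0, 0, 0, 0, 0, 0], [0, 0, 0, 0, 0, 0, 0], [0, 0, 0, 0, 0, 0, 0]]
  ]
}}

```text
time_s: 4.15
tcp_pos: [0.5925, -0.2339, 0.0749]
ee_rot: [[0.0, -1.0, 0.0], [-1.0, -0.0, -0.0], [0.0, -0.0, -1.0]]
wrist_force: [-0.3, 0.0, 0.1]
gripper_width: 0.513
```

Run:
```python
from h import *
s=sense();print(s["tcp_pos"],s["wrist_force"],s["gripper_width"]*87)
```

```text
[ 0.59249486 -0.23394778  0.07492461] [-0.27555193  0.02236562  0.11324783] 44.660116091165314
```

Run:
```python
from h import *
s=sense();print(s["tcp_pos"],s["wrist_force"],s["gripper_width"]*87)
p=capture("wrist")
q=capture("side");u=proj(q,[[.593,-.22,.08]])[0].astype(int)
a=cv2.resize(q["color"][u[1]-50:u[1]+50,u[0]-80:u[0]+80],(640,400))
cv2.imwrite("pics/g1.png",cv2.resize(np.vstack([p["color"],a])[...,::-1],(480,600)))
```

```text
[ 0.59249486 -0.23394778  0.07492461] [-0.27555193  0.02236562  0.11324783] 44.660116091165314
```

View pics/g1.png

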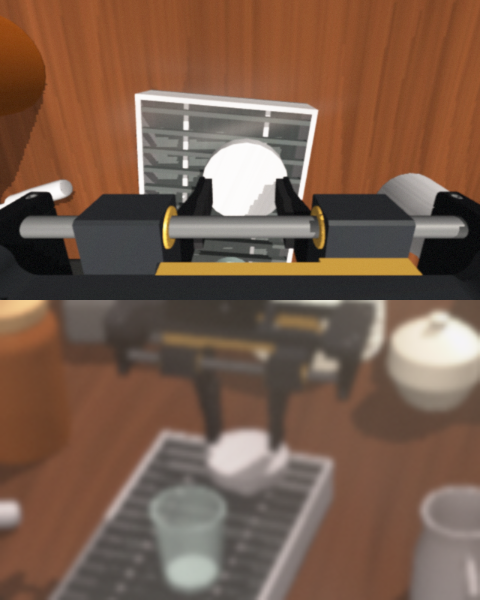

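The fingers have closed to 45 mm, on the near (+y) side of the pan's widest line, so this is not a grasp. Next I'll measure where the pan is now.

Run:
```python
from h import *
for n in("wrist","side","scene"):
  p=capture(n)
  for m in masks_of(p,"pan")[:1]:
    b=m["box"];c=max(cv2.findContours(m["pixels"].astype(np.uint8),0,1)[0],key=cv2.contourArea)
    q=np.array([ray(p,u,.073)[:2] for u in c[:,0,:].astype(float)],dtype=np.float32);print(n,m["confidence"],b,cv2.fitEllipse(q),q.min(0),q.max(0))
    print(proj(p,[[.5925,-.234,.0749],[.5925,-.234,.058]]))
    if n=="wrist": W=p
    im=p["color"].copy()
    for u in proj(p,[[.5925,-.2435,.058],[.5925,-.2245,.058],[.57,-.234,.058],[.615,-.234,.058]]): cv2.circle(im,tuple(int(v*4) for v in u),8,(255,0,0),-1,shift=2)
    cc=proj(p,[[.593,-.24,.07]])[0].astype(int)
    cv2.imwrite(f"pics/z_{n}.png",cv2.resize(im[max(0,cc[1]-60):cc[1]+60,max(0,cc[0]-60):cc[0]+60,::-1] if n!="wrist" else im[120:360,180:460,::-1],(400,400),interpolation=2))
cv2.imwrite("pics/z.png",cv2.resize(np.hstack([cv2.imread("pics/z_wrist.png"),cv2.imread("pics/z_side.png")]),(800,400)))
```

```text
wrist 0.88 [269.1, 185.7, 112.4, 101.2] ((0.5920201539993286, -0.2378396838903427), (0.05738960579037666, 0.06500247120857239), 179.3936767578125) [ 0.55999976 -0.2688001 ] [ 0.6242447  -0.20699956]
[[324.98337271 246.27538112]
 [324.96263874 233.88799566]]
side 0.84 [284.8, 123.2, 27.2, 18.8] ((0.5888017416000366, -0.21774651110172272), (0.0622749887406826, 0.08221530169248581), 13.928247451782227) [ 0.5558469  -0.26138732] [ 0.62346745 -0.17523797]
[[296.80459951 127.42158972]
 [296.99881148 133.34409252]]
scene 0.76 [188.1, 137.6, 37.0, 20.0] ((0.5952603816986084, -0.22380569577217102), (0.0640735924243927, 0.07306984812021255), 161.48985290527344) [ 0.56039906 -0.2655396 ] [ 0.62881064 -0.18735732]
[[205.15543929 144.28676257]
 [206.79832233 150.53684251]]
```

View pics/z.png

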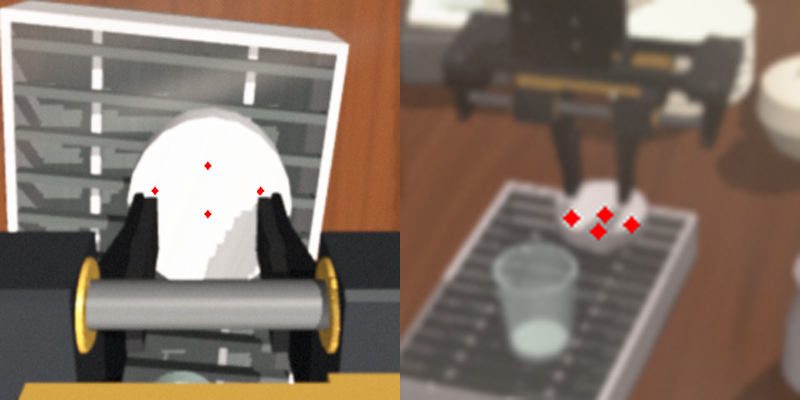

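>>> {"fn": "apply_moves", "kwargs": {
  "steps": [
    [[0, 0, 0, 0, 0, 0, 0], [0, 0, 0, 0, 0, 0, 0], [0, 0, 0, 0, 0, 0, 0]]
  ]
}}

```text
time_s: 4.92
tcp_pos: [0.5925, -0.234, 0.0748]
ee_rot: [[-0.0, -1.0, -0.0], [-1.0, 0.0, 0.0], [-0.0, 0.0, -1.0]]
wrist_force: [0.7, -0.0, 0.9]
gripper_width: 0.005
```

>>> {"fn": "apply_moves", "kwargs": {
  "steps": [
    [[0, 0, 0, 1, 0, 0, 0], [0, 0, 0, 1, 0, 0, 0], [0, 0, 0, 0, 0, 0, 0]]
  ]
}}

```text
time_s: 5.3
tcp_pos: [0.5924, -0.234, 0.0727]
ee_rot: [[0.0, -1.0, -0.0], [-1.0, -0.0, 0.0], [-0.0, 0.0, -1.0]]
wrist_force: [0.1, 0.3, -0.4]
gripper_width: 0.006
```

Run:
```python
from h import *
I=[]
for n in("wrist","side","scene"):
  p=capture(n);im=p["color"].copy()
  for z in(.0728,.056):
    u=proj(p,[[.5925,-.234,z]])[0];cv2.circle(im,tuple(int(v*4) for v in u),6,(255,0,0),-1,shift=2)
  c=u.astype(int);h=90 if n=="wrist" else 40
  I.append(cv2.resize(im[max(0,c[1]-h):c[1]+h,c[0]-h:c[0]+h,::-1],(400,400),interpolation=2))
cv2.imwrite("pics/t.png",cv2.resize(np.hstack(I),(800,267)))
```

```text
(no output)
```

View pics/t.png

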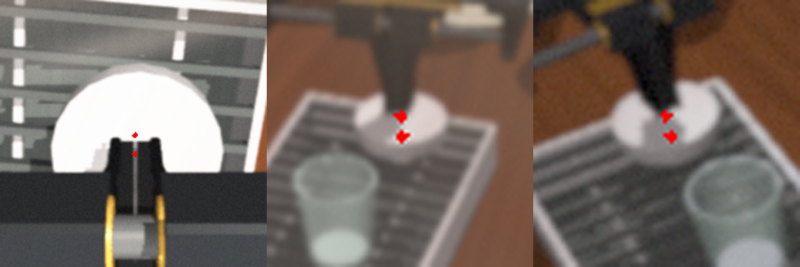

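The fingertips appear to end about at the height of the TCP dot, just above the disc, and not 17 mm below it. I'll settle that by touch and probe downwards.

>>> {"fn": "apply_moves", "kwargs": {
  "steps": [
    [[0, 0, 0, 1, 0, 0, 0], [0, 0, 0, 1, 0, 0, 0], [0, 0, 0, 0, 0, 0, 0]]
  ]
}}

```text
time_s: 5.82
tcp_pos: [0.5924, -0.234, 0.0707]
ee_rot: [[-0.0, -1.0, -0.0], [-1.0, 0.0, 0.0], [-0.0, 0.0, -1.0]]
wrist_force: [-0.6, 0.6, 0.1]
gripper_width: 0.003
```

>>> {"fn": "apply_moves", "kwargs": {
  "steps": [
    [[0, 0, 0, 1, 0, 0, 0], [0, 0, 0, 1, 0, 0, 0], [0, 0, 0, 0, 0, 0, 0]]
  ]
}}

```text
time_s: 6.2
tcp_pos: [0.5924, -0.2339, 0.0687]
ee_rot: [[-0.0, -1.0, -0.0], [-1.0, 0.0, 0.0], [-0.0, 0.0, -1.0]]
wrist_force: [-0.3, 0.7, 0.5]
gripper_width: 0.004
```

>>> {"fn": "apply_moves", "kwargs": {
  "steps": [
    [[0, 0, 0, 1.5, 0, 0, 0], [0, 0, 0, 1.5, 0, 0, 0], [0, 0, 0, 0, 0, 0, 0]]
  ]
}}

```text
time_s: 6.58
tcp_pos: [0.5924, -0.234, 0.0656]
ee_rot: [[-0.0, -1.0, -0.0], [-1.0, 0.0, 0.0], [-0.0, 0.0, -1.0]]
wrist_force: [-1.2, 0.4, 0.0]
gripper_width: 0.007
```

>>> {"fn": "apply_moves", "kwargs": {
  "steps": [
    [[0, 0, 0, 1.5, 0, 0, 0], [0, 0, 0, 1.5, 0, 0, 0], [0, 0, 0, 0, 0, 0, 0]]
  ]
}}

```text
time_s: 6.95
tcp_pos: [0.5934, -0.2342, 0.0647]
ee_rot: [[0.001, -1.0, 0.002], [-1.0, -0.001, -0.001], [0.001, -0.002, -1.0]]
wrist_force: [-1.6, 1.2, 6.7]
gripper_width: 0.007
```

Run:
```python
from h import *
print(sense()["wrist_force"],sense()["joints"])
I=[]
for n in("wrist","side","scene"):
  p=capture(n);im=p["color"].copy()
  for m in masks_of(p,"pan")[:1]: print(n,m["confidence"],m["box"])
  c=proj(p,[[.5925,-.234,.066]])[0].astype(int);h=90 if n=="wrist" else 40
  I.append(cv2.resize(im[max(0,c[1]-h):c[1]+h,c[0]-h:c[0]+h,::-1],(400,400),interpolation=2))
cv2.imwrite("pics/t2.png",cv2.resize(np.hstack(I),(800,267)))
```

```text
[-1.58485217  1.1611497   6.68715799] [ -7.00928554  30.81291107  -8.28235378   0.05325349 -50.76413254
   7.01998406]
wrist 0.65 [269.7, 191.3, 113.6, 68.6]
side 0.58 [284.5, 122.1, 27.3, 20.5]
scene 0.84 [189.4, 136.8, 33.2, 20.9]
```

View pics/t2.png

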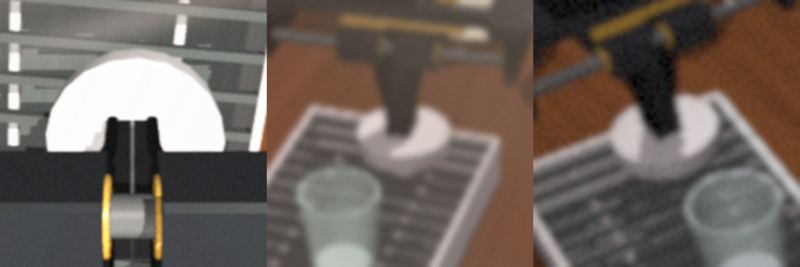

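Contact is felt with the TCP at 0.0655, and all views show the tips on the disc top (z = 0.073). So the real fingertips end about 7.5 mm behind the reported TCP, not 17 mm ahead of it as stated. I'll grip 25 mm lower by the TCP reading.

>>> {"fn": "apply_moves", "kwargs": {
  "steps": [
    [[0, 0, 0, -12, 0, 0, 0], [1, 1, 0, -13, 0, 0, 0], [1, 0, 0, 0, 0, 0, 0], [1, 0, 0, 0, 0, 0, 0], [1, 0, 0, 0, 0, 0, 0], [1, 0, 0, 0, 0, 0, 0], [1, 0, 0, 0, 0, 0, 0], [1, 0, 0, 0, 0, 0, 0], [1, 0, 0, 0, 0, 0, 0], [1, 0, 0, 0, 0, 0, 0]]
  ]
}}

```text
time_s: 8.5
tcp_pos: [0.5925, -0.235, 0.0879]
ee_rot: [[-0.0, -1.0, 0.0], [-1.0, 0.0, -0.0], [0.0, -0.0, -1.0]]
wrist_force: [-0.4, -0.0, 0.7]
gripper_width: 0.939
```

>>> {"fn": "apply_moves", "kwargs": {
  "steps": [
    [[1, 0, 0, 10, 0, 0, 0], [1, 0, 0, 10, 0, 0, 0], [1, 0, 0, 5, 0, 0, 0], [1, 0, 0, 0, 0, 0, 0]]
  ]
}}

```text
time_s: 9.0
tcp_pos: [0.592, -0.2349, 0.062]
ee_rot: [[0.0, -1.0, -0.002], [-1.0, -0.0, 0.0], [-0.0, 0.002, -1.0]]
wrist_force: [-0.2, -0.3, -0.3]
gripper_width: 1.001
```

>>> {"fn": "apply_moves", "kwargs": {
  "steps": [
    [[1, 0, 0, 4, 0, 0, 0], [1, 0, 0, 4, 0, 0, 0], [1, 0, 0, 4, 0, 0, 0], [1, 0, 0, 0, 0, 0, 0]]
  ]
}}

```text
time_s: 9.5
tcp_pos: [0.5922, -0.235, 0.0504]
ee_rot: [[-0.0, -1.0, -0.001], [-1.0, 0.0, 0.0], [-0.0, 0.001, -1.0]]
wrist_force: [-1.2, 0.0, 0.4]
gripper_width: 1.0
```

>>> {"fn": "apply_moves", "kwargs": {
  "steps": [
    [[0, 0, 0, 0, 0, 0, 0], [0, 0, 0, 0, 0, 0, 0], [0, 0, 0, 0, 0, 0, 0], [0, 0, 0, 0, 0, 0, 0], [0, 0, 0, 0, 0, 0, 0], [0, 0, 0, 0, 0, 0, 0]]
  ]
}}

```text
time_s: 10.25
tcp_pos: [0.5923, -0.235, 0.051]
ee_rot: [[0.0, -1.0, -0.0], [-1.0, -0.0, -0.0], [0.0, 0.0, -1.0]]
wrist_force: [-1.9, -0.3, 2.5]
gripper_width: 0.749
```

Width 0.749 of 87 mm is 65 mm, so the pan is gripped. Next I lift it and carry it high over the shot glass to the scale.

>>> {"fn": "apply_moves", "kwargs": {
  "steps": [
    [[0, 0, 0, -10, 0, 0, 0], [0, 0, 0, -30, 0, 0, 0], [0, 0, 0, -50, 0, 0, 0], [0, -40, -2, 0, 0, 0, 0], [0, -50, -3, 0, 0, 0, 0], [0, -50, -3, 0, 0, 0, 0], [0, -50, -3, 0, 0, 0, 0], [0, -50, -3, 0, 0, 0, 0], [0, -50, -3, 0, 0, 0, 0], [0, -50, -3, 0, 0, 0, 0], [0, -40, -2.5, 0, 0, 0, 0], [0, -19, 0, 0, 0, 0, 0]]
  ]
}}

```text
time_s: 11.75
tcp_pos: [0.6149, 0.1663, 0.1407]
ee_rot: [[0.002, -1.0, 0.0], [-1.0, -0.002, 0.0], [-0.0, -0.0, -1.0]]
wrist_force: [0.4, -2.4, -2.2]
gripper_width: 0.749
```

>>> {"fn": "apply_moves", "kwargs": {
  "steps": [
    [[0, 0, 0, 0, 0, 0, 0], [0, 0, 0, 0, 0, 0, 0]]
  ]
}}

```text
time_s: 12.0
tcp_pos: [0.6147, 0.1631, 0.1408]
ee_rot: [[-0.001, -1.0, -0.001], [-1.0, 0.001, -0.0], [0.0, 0.001, -1.0]]
wrist_force: [-0.3, 0.1, -2.6]
gripper_width: 0.75
```

Run:
```python
from h import *
s=sense();print(s["tcp_pos"],s["wrist_force"],s["gripper_width"])
I=[]
for n in("wrist","side","scene"):
  p=capture(n);im=p["color"].copy()
  for m in masks_of(p,"pan")[:1]:
    c=max(cv2.findContours(m["pixels"].astype(np.uint8),0,1)[0],key=cv2.contourArea)
    z=s["tcp_pos"][2]+.022
    q=np.array([ray(p,u,z)[:2] for u in c[:,0,:].astype(float)]);print(n,m["confidence"],m["box"],q.min(0),q.max(0))
  if n=="wrist": I.append(im[:, :])
  else:
    c=proj(p,[[.615,.164,.1]])[0].astype(int);c=np.maximum(c,100);I.append(cv2.resize(im[c[1]-100:c[1]+60,c[0]-128:c[0]+128],(640,400),interpolation=2))
cv2.imwrite("pics/c.png",cv2.resize(np.vstack(I)[...,::-1],(320,600)))
```

```text
[0.61473986 0.16305044 0.14075698] [-0.25186914  0.08521401 -2.58992413] 0.7499453666263846
wrist 0.84 [262.5, 201.1, 121.7, 121.8] [0.58305734 0.12822401] [0.64698598 0.17460211]
side 0.88 [205.4, 207.7, 35.7, 30.2] [0.57998516 0.136132  ] [0.6456589  0.20901497]
scene 0.85 [300.9, 224.4, 44.3, 42.9] [0.58171729 0.15124097] [0.65118655 0.20371206]
```

View pics/c.png

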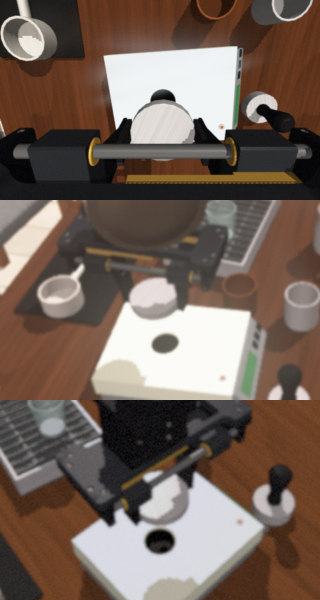

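The pan is held level over the scale, and the weight reads -2.6 N. The opening shows at bottom-picture (160,542), just ahead of the pan. I go to the +x point of a 6.25 mm search ring and down close to the carrier.

>>> {"fn": "apply_moves", "kwargs": {
  "steps": [
    [[0, -1, -6.5, 30, 0, 0, 0], [0, 0, 0, 20, 0, 0, 0], [0, 0, 0, 10, 0, 0, 0], [0, 0, 0, 0, 0, 0, 0], [0, 0, 0, 0, 0, 0, 0]]
  ]
}}

```text
time_s: 12.92
tcp_pos: [0.6222, 0.1653, 0.082]
ee_rot: [[0.0, -1.0, 0.002], [-1.0, -0.0, 0.001], [-0.001, -0.002, -1.0]]
wrist_force: [0.2, -0.1, -1.9]
gripper_width: 0.749
```

>>> {"fn": "apply_moves", "kwargs": {
  "steps": [
    [[0, 0, 0, 2, 0, 0, 0], [0, 0, 0, 2, 0, 0, 0], [0, 0, 0, 1, 0, 0, 0], [0, 0, 0, 0, 0, 0, 0], [0, 0, 0, 0, 0, 0, 0]]
  ]
}}

```text
time_s: 13.55
tcp_pos: [0.6215, 0.165, 0.0759]
ee_rot: [[0.0, -1.0, 0.0], [-1.0, -0.0, -0.0], [0.0, -0.0, -1.0]]
wrist_force: [0.6, -0.0, -2.9]
gripper_width: 0.747
```

>>> {"fn": "apply_moves", "kwargs": {
  "steps": [
    [[0, 0, 0, 1, 0, 0, 0], [0, 0, 0, 1, 0, 0, 0], [0, 0, 0, 0, 0, 0, 0], [0, 0, 0, 0, 0, 0, 0]]
  ]
}}

```text
time_s: 14.05
tcp_pos: [0.6215, 0.165, 0.0738]
ee_rot: [[0.0, -1.0, -0.0], [-1.0, -0.0, -0.0], [0.0, 0.0, -1.0]]
wrist_force: [-0.7, -0.2, -1.6]
gripper_width: 0.748
```

>>> {"fn": "apply_moves", "kwargs": {
  "steps": [
    [[0, 1, 0, 0.5, 0, 0, 0], [0, 0, 0, 0.5, 0, 0, 0], [0, 0, 0, 0, 0, 0, 0], [0, 0, 0, 0, 0, 0, 0]]
  ]
}}

```text
time_s: 14.55
tcp_pos: [0.6215, 0.164, 0.0729]
ee_rot: [[-0.0, -1.0, 0.0], [-1.0, 0.0, -0.0], [0.0, -0.0, -1.0]]
wrist_force: [0.3, 0.4, -2.5]
gripper_width: 0.751
```

>>> {"fn": "apply_moves", "kwargs": {
  "steps": [
    [[0, 0, 0, 0.5, 0, 0, 0], [0, 0, 0, 0.5, 0, 0, 0], [0, 0, 0, 0, 0, 0, 0], [0, 0, 0, 0, 0, 0, 0]]
  ]
}}

```text
time_s: 15.05
tcp_pos: [0.6215, 0.1641, 0.0721]
ee_rot: [[0.0, -1.0, 0.0], [-1.0, -0.0, 0.0], [-0.0, -0.0, -1.0]]
wrist_force: [-0.6, -0.4, -1.4]
gripper_width: 0.749
```

>>> {"fn": "apply_moves", "kwargs": {
  "steps": [
    [[0, 0, 0, 0.5, 0, 0, 0], [0, 0, 0, 0, 0, 0, 0], [0, 0, 0, 0, 0, 0, 0]]
  ]
}}

```text
time_s: 15.42
tcp_pos: [0.6216, 0.164, 0.0716]
ee_rot: [[0.0, -1.0, 0.0], [-1.0, -0.0, 0.0], [-0.0, -0.0, -1.0]]
wrist_force: [-0.9, -0.2, 1.1]
gripper_width: 0.749
```

Contact felt, about 3.5 N. I'll slide round the ring in 15° steps and read the force after each one.

>>> {"fn": "apply_moves", "kwargs": {
  "steps": [
    [[0, -1.6, 0.4, 0, 0, 0, 0], [0, 0, 0, 0, 0, 0, 0]]
  ]
}}

```text
time_s: 15.68
tcp_pos: [0.6214, 0.1655, 0.0716]
ee_rot: [[0.0, -1.0, 0.001], [-1.0, -0.0, -0.0], [0.0, -0.001, -1.0]]
wrist_force: [0.4, -1.7, 0.6]
gripper_width: 0.751
```

>>> {"fn": "apply_moves", "kwargs": {
  "steps": [
    [[0, -1.5, 0.6, 0, 0, 0, 0], [0, 0, 0, 0, 0, 0, 0]]
  ]
}}

```text
time_s: 15.92
tcp_pos: [0.6207, 0.1672, 0.0715]
ee_rot: [[0.0, -1.0, 0.001], [-1.0, -0.0, 0.0], [-0.0, -0.001, -1.0]]
wrist_force: [1.0, -1.3, 0.7]
gripper_width: 0.752
```

>>> {"fn": "apply_moves", "kwargs": {
  "steps": [
    [[0, -1.3, 1.0, 0, 0, 0, 0], [0, 0, 0, 0, 0, 0, 0]]
  ]
}}

```text
time_s: 16.18
tcp_pos: [0.6197, 0.1687, 0.0715]
ee_rot: [[0.0, -1.0, 0.001], [-1.0, -0.0, 0.0], [-0.0, -0.001, -1.0]]
wrist_force: [0.8, -0.8, 1.0]
gripper_width: 0.746
```

>>> {"fn": "apply_moves", "kwargs": {
  "steps": [
    [[0, -1.0, 1.3, 0, 0, 0, 0], [0, 0, 0, 0, 0, 0, 0]]
  ]
}}

```text
time_s: 16.42
tcp_pos: [0.6183, 0.1697, 0.0715]
ee_rot: [[0.0, -1.0, 0.001], [-1.0, -0.0, 0.0], [-0.0, -0.001, -1.0]]
wrist_force: [1.9, -0.4, 0.9]
gripper_width: 0.748
```

>>> {"fn": "apply_moves", "kwargs": {
  "steps": [
    [[0, -0.6, 1.5, 0, 0, 0, 0], [0, 0, 0, 0, 0, 0, 0]]
  ]
}}

```text
time_s: 16.68
tcp_pos: [0.6167, 0.1703, 0.0714]
ee_rot: [[0.0, -1.0, 0.0], [-1.0, -0.0, 0.0], [-0.0, -0.0, -1.0]]
wrist_force: [1.0, -1.0, 1.3]
gripper_width: 0.755
```

>>> {"fn": "apply_moves", "kwargs": {
  "steps": [
    [[0, -0.2, 1.6, 0, 0, 0, 0], [0, 0, 0, 0, 0, 0, 0]]
  ]
}}

```text
time_s: 16.92
tcp_pos: [0.6148, 0.1704, 0.0712]
ee_rot: [[-0.0, -1.0, -0.0], [-1.0, 0.0, 0.0], [-0.0, 0.0, -1.0]]
wrist_force: [2.1, 0.4, 1.1]
gripper_width: 0.751
```

Clean sliding with no drop. Next quadrant.

>>> {"fn": "apply_moves", "kwargs": {
  "steps": [
    [[0, 0.2, 1.6, 0, 0, 0, 0], [0, 0, 0, 0, 0, 0, 0]]
  ]
}}

```text
time_s: 17.18
tcp_pos: [0.6127, 0.1697, 0.0708]
ee_rot: [[-0.0, -1.0, -0.002], [-1.0, 0.0, -0.001], [0.001, 0.002, -1.0]]
wrist_force: [2.1, -0.1, -1.9]
gripper_width: 0.751
```

>>> {"fn": "apply_moves", "kwargs": {
  "steps": [
    [[0, 0.6, 1.5, 0, 0, 0, 0], [0, 0, 0, 0, 0, 0, 0]]
  ]
}}

```text
time_s: 17.42
tcp_pos: [0.6122, 0.1695, 0.0711]
ee_rot: [[-0.0, -1.0, 0.001], [-1.0, 0.0, 0.0], [-0.0, -0.001, -1.0]]
wrist_force: [2.8, -1.0, -3.8]
gripper_width: 0.747
```

>>> {"fn": "apply_moves", "kwargs": {
  "steps": [
    [[0, 1.0, 1.3, 0, 0, 0, 0], [0, 0, 0, 0, 0, 0, 0]]
  ]
}}

```text
time_s: 17.68
tcp_pos: [0.6103, 0.1683, 0.0716]
ee_rot: [[-0.0, -1.0, -0.001], [-1.0, 0.0, -0.0], [0.0, 0.001, -1.0]]
wrist_force: [0.7, 0.3, 0.3]
gripper_width: 0.752
```

>>> {"fn": "apply_moves", "kwargs": {
  "steps": [
    [[0, 1.3, 1.0, 0, 0, 0, 0], [0, 0, 0, 0, 0, 0, 0]]
  ]
}}

```text
time_s: 17.92
tcp_pos: [0.6093, 0.1671, 0.0716]
ee_rot: [[-0.0, -1.0, -0.0], [-1.0, 0.0, 0.0], [-0.0, 0.0, -1.0]]
wrist_force: [0.7, 0.9, -1.1]
gripper_width: 0.752
```

>>> {"fn": "apply_moves", "kwargs": {
  "steps": [
    [[0, 1.5, 0.6, 0, 0, 0, 0], [0, 0, 0, 0, 0, 0, 0]]
  ]
}}

```text
time_s: 18.18
tcp_pos: [0.6089, 0.1657, 0.0715]
ee_rot: [[-0.0, -1.0, -0.0], [-1.0, 0.0, 0.0], [-0.0, 0.0, -1.0]]
wrist_force: [0.5, 1.1, 1.5]
gripper_width: 0.748
```

>>> {"fn": "apply_moves", "kwargs": {
  "steps": [
    [[0, 1.6, 0.2, 0, 0, 0, 0], [0, 0, 0, 0, 0, 0, 0]]
  ]
}}

```text
time_s: 18.42
tcp_pos: [0.6088, 0.164, 0.0714]
ee_rot: [[-0.0, -1.0, -0.0], [-1.0, 0.0, 0.0], [-0.0, 0.0, -1.0]]
wrist_force: [-0.7, 1.5, 1.4]
gripper_width: 0.752
```

The stud dropped at (0.6127, 0.1697): support was lost, and the -x wall pushed back at 0.6122. I go back to about (0.6137, 0.1698) and lower.

>>> {"fn": "apply_moves", "kwargs": {
  "steps": [
    [[0, 0, 0, -2, 0, 0, 0], [0, -5.8, -4.9, 0, 0, 0, 0], [0, 0, 0, 0, 0, 0, 0], [0, 0, 0, 0, 0, 0, 0]]
  ]
}}

```text
time_s: 18.92
tcp_pos: [0.6135, 0.1696, 0.0728]
ee_rot: [[-0.0, -1.0, -0.001], [-1.0, 0.0, -0.001], [0.001, 0.001, -1.0]]
wrist_force: [0.6, 0.2, -1.9]
gripper_width: 0.749
```

>>> {"fn": "apply_moves", "kwargs": {
  "steps": [
    [[0, 0, 0, 1, 0, 0, 0], [0, 0, 0, 1, 0, 0, 0], [0, 0, 0, 0, 0, 0, 0]]
  ]
}}

```text
time_s: 19.3
tcp_pos: [0.6136, 0.1697, 0.0712]
ee_rot: [[-0.0, -1.0, -0.0], [-1.0, 0.0, -0.0], [0.0, 0.0, -1.0]]
wrist_force: [-0.5, -0.1, -2.3]
gripper_width: 0.746
```

>>> {"fn": "apply_moves", "kwargs": {
  "steps": [
    [[0, 0, 0, 0.5, 0, 0, 0], [0, 0, 0, 0, 0, 0, 0], [0, 0, 0, 0, 0, 0, 0]]
  ]
}}

```text
time_s: 19.68
tcp_pos: [0.6138, 0.1698, 0.0708]
ee_rot: [[-0.0, -1.0, -0.0], [-1.0, 0.0, 0.0], [-0.0, 0.0, -1.0]]
wrist_force: [-0.6, -0.5, -2.6]
gripper_width: 0.749
```

No support at that height: the stud is in. I lower it carefully.

>>> {"fn": "apply_moves", "kwargs": {
  "steps": [
    [[0, 0, 0, 1, 0, 0, 0], [0, 0, 0, 1, 0, 0, 0], [0, 0, 0, 0, 0, 0, 0]]
  ]
}}

```text
time_s: 20.05
tcp_pos: [0.6137, 0.1698, 0.0687]
ee_rot: [[-0.0, -1.0, -0.0], [-1.0, 0.0, -0.0], [0.0, 0.0, -1.0]]
wrist_force: [-0.2, -0.0, -2.0]
gripper_width: 0.751
```

>>> {"fn": "apply_moves", "kwargs": {
  "steps": [
    [[0, 0, 0, 1, 0, 0, 0], [0, 0, 0, 1, 0, 0, 0], [0, 0, 0, 0, 0, 0, 0]]
  ]
}}

```text
time_s: 20.42
tcp_pos: [0.6137, 0.1698, 0.0667]
ee_rot: [[-0.0, -1.0, -0.0], [-1.0, 0.0, -0.0], [0.0, 0.0, -1.0]]
wrist_force: [-0.1, -0.4, -2.4]
gripper_width: 0.749
```

>>> {"fn": "apply_moves", "kwargs": {
  "steps": [
    [[0, 0, 0, 1, 0, 0, 0], [0, 0, 0, 1, 0, 0, 0], [0, 0, 0, 0, 0, 0, 0]]
  ]
}}

```text
time_s: 20.8
tcp_pos: [0.6137, 0.1698, 0.0647]
ee_rot: [[-0.0, -1.0, -0.0], [-1.0, 0.0, -0.0], [0.0, 0.0, -1.0]]
wrist_force: [-0.5, 0.9, -2.0]
gripper_width: 0.749
```

>>> {"fn": "apply_moves", "kwargs": {
  "steps": [
    [[0, 0, 0, 0.7, 0, 0, 0], [0, 0, 0, 0.7, 0, 0, 0], [0, 0, 0, 0, 0, 0, 0]]
  ]
}}

```text
time_s: 21.18
tcp_pos: [0.6137, 0.1698, 0.0633]
ee_rot: [[-0.0, -1.0, -0.0], [-1.0, 0.0, -0.0], [0.0, 0.0, -1.0]]
wrist_force: [0.9, -0.8, -1.6]
gripper_width: 0.755
```

>>> {"fn": "apply_moves", "kwargs": {
  "steps": [
    [[0, 0, 0, 0.6, 0, 0, 0], [0, 0, 0, 0, 0, 0, 0], [0, 0, 0, 0, 0, 0, 0]]
  ]
}}

```text
time_s: 21.55
tcp_pos: [0.6138, 0.1698, 0.0631]
ee_rot: [[0.0, -1.0, 0.0], [-1.0, -0.0, 0.0], [-0.0, -0.0, -1.0]]
wrist_force: [0.7, 0.2, -0.6]
gripper_width: 0.751
```

The boss rests on the carrier at TCP 0.063, 9 mm below the tip contact as expected. I release and rise.

>>> {"fn": "apply_moves", "kwargs": {
  "steps": [
    [[1, 0, 0, 0, 0, 0, 0], [1, 0, 0, 0, 0, 0, 0], [1, 0, 0, 0, 0, 0, 0], [1, 0, 0, 0, 0, 0, 0], [1, 0, 0, 0, 0, 0, 0], [1, 0, 0, -5, 0, 0, 0], [1, 0, 0, -20, 0, 0, 0], [1, 0, 0, -40, 0, 0, 0], [1, 0, 0, -40, 0, 0, 0]]
  ]
}}

```text
time_s: 22.68
tcp_pos: [0.6137, 0.1697, 0.1692]
ee_rot: [[0.0, -1.0, -0.0], [-1.0, -0.0, -0.0], [0.0, 0.0, -1.0]]
wrist_force: [0.6, 1.1, -0.4]
gripper_width: 1.002
```

>>> {"fn": "apply_moves", "kwargs": {
  "steps": [
    [[1, 45, 55, 0, 0, 0, 0], [1, 45, 55, 0, 0, 0, 0], [1, 50, 50, 0, 0, 0, 0], [1, 0, 0, 0, 0, 0, 0], [1, 0, 0, 0, 0, 0, 0]]
  ]
}}

```text
time_s: 23.3
tcp_pos: [0.4738, 0.0468, 0.1689]
ee_rot: [[0.0, -1.0, 0.003], [-1.0, -0.0, 0.001], [-0.001, -0.003, -1.0]]
wrist_force: [0.7, 0.3, -0.4]
gripper_width: 1.0
```

Run:
```python
from h import *
s=sense();print(s["tcp_pos"],s["wrist_force"],s["gripper_width"])
def fit(p,m,z):
    c=max(cv2.findContours(m["pixels"].astype(np.uint8),0,1)[0],key=cv2.contourArea)
    q=np.array([ray(p,u,z)[:2] for u in c[:,0,:].astype(float)],dtype=np.float32);return np.round([*cv2.minEnclosingCircle(q)[0],*q.min(0),*q.max(0)],4)
I=[]
for n in("wrist","side","scene"):
  p=capture(n)
  for t,z in(("pan",.085),("dosing_cup",.058)):
    for m in masks_of(p,t)[:3]: print(n,t,round(m["confidence"],2),m["box"],fit(p,m,z))
  if n!="wrist":
    im=p["color"].copy();a=np.linspace(0,6.28,40)
    for u in proj(p,np.c_[.6137+.033*np.cos(a),.1698+.033*np.sin(a),0*a+.085]): cv2.circle(im,tuple(int(v*4) for v in u),1,(255,0,0),-1,shift=2)
    c=proj(p,[[.6137,.1698,.085]])[0].astype(int);I.append(cv2.resize(im[c[1]-60:c[1]+60,c[0]-80:c[0]+80],(400,300),interpolation=2))
  else: I.append(cv2.resize(p["color"],(400,300))[:300]) 
cv2.imwrite("pics/d.png",cv2.resize(np.vstack(I)[...,::-1],(267,600)))
```

```text
[0.47384441 0.04676832 0.1688909 ] [ 0.74716259  0.27747214 -0.36981198] 0.9999627848252161
wrist dosing_cup 0.96 [418.3, 16.0, 89.7, 76.7] [ 0.3664 -0.0619  0.3319 -0.0896  0.4004 -0.0356]
wrist dosing_cup 0.91 [216.4, 122.7, 69.9, 63.8] [ 0.5379  0.0149  0.5087 -0.0125  0.5682  0.0444]
wrist dosing_cup 0.85 [332.7, 120.4, 67.0, 72.2] [ 0.4413  0.017   0.4131 -0.0126  0.4681  0.0469]
side pan 0.64 [209.6, 238.2, 42.5, 32.9] [0.6093 0.1778 0.5769 0.1415 0.6451 0.2145]
side dosing_cup 0.74 [327.3, 205.6, 30.9, 42.2] [ 0.439   0.0432  0.4083 -0.0098  0.4653  0.0967]
side dosing_cup 0.72 [372.8, 186.8, 26.3, 33.8] [ 0.3602 -0.033   0.3316 -0.0874  0.3869  0.0214]
side dosing_cup 0.62 [280.5, 197.7, 28.7, 37.4] [ 0.5321  0.0382  0.5032 -0.0061  0.5679  0.0784]
scene pan 0.8 [298.3, 259.2, 46.4, 41.8] [0.615  0.1742 0.5823 0.1381 0.6506 0.2087]
scene dosing_cup 0.81 [327.0, 172.3, 29.6, 38.1] [ 0.455   0.0376  0.4118 -0.0089  0.4986  0.0795]
scene dosing_cup 0.81 [281.6, 197.9, 33.6, 42.0] [ 0.5557  0.0341  0.5142 -0.0105  0.5924  0.0794]
scene dosing_cup 0.59 [210.8, 159.2, 29.7, 39.5] [ 0.6005 -0.1376  0.5606 -0.1925  0.6336 -0.0824]
```

View pics/d.png

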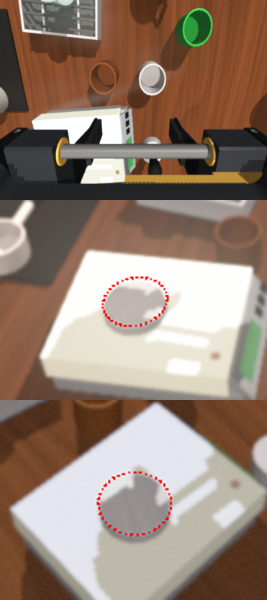

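The pan sits level at (0.6137, 0.1698): the red circle matches it in side and scene. The steel cup is at wrist-picture (152,77), at about (0.440, 0.0195). The brown cup is to its left, so I'll open only partly and descend.

>>> {"fn": "apply_moves", "kwargs": {
  "steps": [
    [[0.86, 27, 34, 0, 0, 0, 0], [0.86, 0, 0, 30, 0, 0, 0], [0.86, 0, 0, 30, 0, 0, 0], [0.86, 0, 0, 0, 0, 0, 0], [0.86, 0, 0, 0, 0, 0, 0]]
  ]
}}

```text
time_s: 24.38
tcp_pos: [0.4398, 0.0198, 0.1087]
ee_rot: [[0.001, -1.0, 0.001], [-1.0, -0.001, 0.0], [-0.0, -0.001, -1.0]]
wrist_force: [0.4, 0.4, -0.2]
gripper_width: 0.865
```

Run:
```python
from h import *
s=sense();print(s["tcp_pos"],s["wrist_force"],s["gripper_width"])
p=capture("wrist");save(p,"e.png")
for m in masks_of(p,"dosing_cup")[:3]:
    c=max(cv2.findContours(m["pixels"].astype(np.uint8),0,1)[0],key=cv2.contourArea)
    q=np.array([ray(p,u,.058)[:2] for u in c[:,0,:].astype(float)]);print(m["confidence"],m["box"],q.min(0),q.max(0))
```

```text
[0.43978869 0.01978267 0.10872333] [ 0.38415677  0.3573143  -0.18097585] 0.8646724923723405
0.81 [396.6, 44.4, 96.0, 95.8] [ 0.33217949 -0.0897566 ] [ 0.39635328 -0.03541387]
0.72 [286.8, 160.7, 78.3, 90.3] [ 0.41354165 -0.01854074] [0.4669425  0.04628775]
0.66 [143.5, 159.4, 97.2, 83.6] [ 0.49982175 -0.01972279] [0.56895216 0.04492236]
```

Cup confirmed at about (0.440, 0.0185). Going down and gripping.

>>> {"fn": "apply_moves", "kwargs": {
  "steps": [
    [[0.86, 1, 0, 20, 0, 0, 0], [0.86, 0, 0, 20, 0, 0, 0], [0.86, 0, 0, 20, 0, 0, 0], [0.86, 0, 0, 16, 0, 0, 0], [0.86, 0, 0, 10, 0, 0, 0], [0.86, 0, 0, 0, 0, 0, 0]]
  ]
}}

```text
time_s: 25.22
tcp_pos: [0.439, 0.0186, 0.0219]
ee_rot: [[0.0, -1.0, -0.0], [-1.0, -0.0, -0.0], [0.0, 0.0, -1.0]]
wrist_force: [-0.0, -0.7, -0.1]
gripper_width: 0.86
```

>>> {"fn": "apply_moves", "kwargs": {
  "steps": [
    [[0, 0, 0, 0, 0, 0, 0], [0, 0, 0, 0, 0, 0, 0], [0, 0, 0, 0, 0, 0, 0], [0, 0, 0, 0, 0, 0, 0], [0, 0, 0, 0, 0, 0, 0], [0, 0, 0, 0, 0, 0, 0]]
  ]
}}

```text
time_s: 25.98
tcp_pos: [0.4393, 0.0186, 0.0224]
ee_rot: [[0.0, -1.0, 0.001], [-1.0, -0.0, 0.0], [-0.0, -0.001, -1.0]]
wrist_force: [-1.0, 1.0, 6.1]
gripper_width: 0.637
```

Gripped (0.637, i.e. 55 mm). Lifting and carrying it over the pan.

>>> {"fn": "apply_moves", "kwargs": {
  "steps": [
    [[0, 0, 0, -20, 0, 0, 0], [0, 0, 0, -50, 0, 0, 0], [0, 0, 0, -55, 0, 0, 0], [0, -30, -35, 0, 0, 0, 0], [0, -30, -35, 0, 0, 0, 0], [0, -30, -35, 0, 0, 0, 0], [0, -30, -35, 0, 0, 0, 0], [0, -31, -34.5, 0, 0, 0, 0], [0, 0, 0, 0, 0, 0, 0], [0, 0, 0, 0, 0, 0, 0], [0, 0, 0, 0, 0, 0, 0]]
  ]
}}

```text
time_s: 27.35
tcp_pos: [0.6123, 0.1686, 0.1467]
ee_rot: [[-0.001, -1.0, -0.001], [-1.0, 0.001, -0.0], [0.0, 0.001, -1.0]]
wrist_force: [-0.1, 0.6, -1.4]
gripper_width: 0.638
```

Run:
```python
from h import *
s=sense();print(s["tcp_pos"],s["wrist_force"],s["gripper_width"])
I=[]
z0=s["tcp_pos"][2]-.0224;a=np.linspace(0,6.28,50)
for n in("side","scene"):
    p=capture(n);im=p["color"].copy()
    for X,col in((np.c_[.6137+.033*np.cos(a),.1698+.033*np.sin(a),0*a+.085],(255,0,0)),(np.c_[.6137+.028*np.cos(a),.1698+.028*np.sin(a),0*a+z0],(0,255,0))):
        for u in proj(p,X): cv2.circle(im,tuple(int(v*4) for v in u),1,col,-1,shift=2)
    c=proj(p,[[.6137,.1698,.1]])[0].astype(int);I.append(cv2.resize(im[c[1]-60:c[1]+60,c[0]-60:c[0]+60],(400,400),interpolation=2))
cv2.imwrite("pics/f.png",np.hstack(I)[...,::-1])
```

```text
[0.6123318  0.16860902 0.14665852] [-0.10260732  0.59107209 -1.37302627] 0.6384871749933791
```

View pics/f.png

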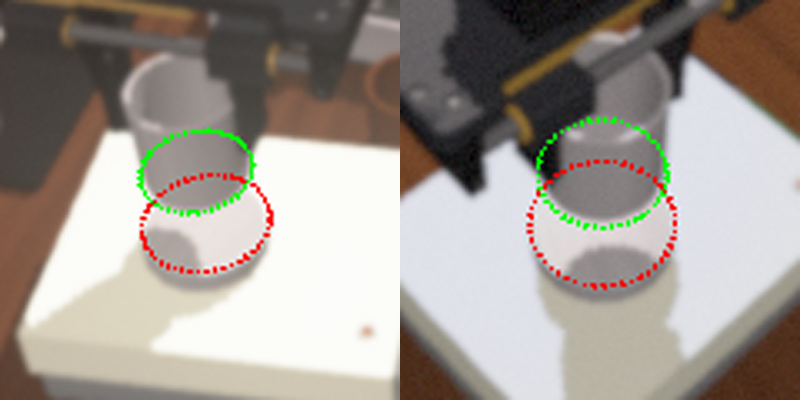

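The cup hangs upright over the pan, within 2 mm of the green target. Lowering gently.

>>> {"fn": "apply_moves", "kwargs": {
  "steps": [
    [[0, -1, -1.5, 20, 0, 0, 0], [0, 0, 0, 10, 0, 0, 0], [0, 0, 0, 6, 0, 0, 0], [0, 0, 0, 0, 0, 0, 0], [0, 0, 0, 0, 0, 0, 0]]
  ]
}}

```text
time_s: 28.08
tcp_pos: [0.6152, 0.1706, 0.1114]
ee_rot: [[0.0, -1.0, 0.001], [-1.0, -0.0, 0.0], [-0.0, -0.001, -1.0]]
wrist_force: [0.1, -0.2, -1.8]
gripper_width: 0.636
```

>>> {"fn": "apply_moves", "kwargs": {
  "steps": [
    [[0, 0, 0, 1, 0, 0, 0], [0, 0, 0, 0.7, 0, 0, 0], [0, 0, 0, 0, 0, 0, 0], [0, 0, 0, 0, 0, 0, 0]]
  ]
}}

```text
time_s: 28.58
tcp_pos: [0.6149, 0.1705, 0.1092]
ee_rot: [[0.0, -1.0, 0.0], [-1.0, -0.0, 0.0], [-0.0, -0.0, -1.0]]
wrist_force: [-0.2, 0.1, -1.5]
gripper_width: 0.637
```

>>> {"fn": "apply_moves", "kwargs": {
  "steps": [
    [[0, 0, 0, 0.7, 0, 0, 0], [0, 0, 0, 0, 0, 0, 0], [0, 0, 0, 0, 0, 0, 0]]
  ]
}}

```text
time_s: 28.95
tcp_pos: [0.6149, 0.1705, 0.1084]
ee_rot: [[0.0, -1.0, 0.0], [-1.0, -0.0, 0.0], [-0.0, -0.0, -1.0]]
wrist_force: [0.8, 0.1, -2.0]
gripper_width: 0.637
```

>>> {"fn": "apply_moves", "kwargs": {
  "steps": [
    [[0, 0, 0, 0.7, 0, 0, 0], [0, 0, 0, 0, 0, 0, 0], [0, 0, 0, 0, 0, 0, 0]]
  ]
}}

```text
time_s: 29.32
tcp_pos: [0.6148, 0.1705, 0.1077]
ee_rot: [[-0.0, -1.0, -0.0], [-1.0, 0.0, -0.0], [0.0, 0.0, -1.0]]
wrist_force: [0.3, 0.3, -1.0]
gripper_width: 0.635
```

>>> {"fn": "apply_moves", "kwargs": {
  "steps": [
    [[0, 0, 0.5, 0.6, 0, 0, 0], [0, 0, 0, 0, 0, 0, 0], [0, 0, 0, 0, 0, 0, 0]]
  ]
}}

```text
time_s: 29.7
tcp_pos: [0.6143, 0.1705, 0.1072]
ee_rot: [[0.0, -1.0, 0.0], [-1.0, -0.0, 0.0], [-0.0, -0.0, -1.0]]
wrist_force: [0.8, 0.5, -1.4]
gripper_width: 0.637
```

>>> {"fn": "apply_moves", "kwargs": {
  "steps": [
    [[0, 0, 0, 0.6, 0, 0, 0], [0, 0, 0, 0, 0, 0, 0], [0, 0, 0, 0, 0, 0, 0]]
  ]
}}

```text
time_s: 30.08
tcp_pos: [0.6144, 0.1705, 0.1067]
ee_rot: [[0.0, -1.0, 0.0], [-1.0, -0.0, 0.0], [-0.0, -0.0, -1.0]]
wrist_force: [-0.7, -0.7, -0.2]
gripper_width: 0.635
```

Contact at 0.107, about 1.3 N. Release, rise clear and check.

>>> {"fn": "apply_moves", "kwargs": {
  "steps": [
    [[1, 0, 0, 0, 0, 0, 0], [1, 0, 0, 0, 0, 0, 0], [1, 0, 0, 0, 0, 0, 0], [1, 0, 0, 0, 0, 0, 0], [1, 0, 0, 0, 0, 0, 0], [1, 0, 0, -10, 0, 0, 0], [1, 0, 0, -30, 0, 0, 0], [1, 0, 0, -40, 0, 0, 0], [1, 0, 0, -40, 0, 0, 0], [1, 40, 40, 0, 0, 0, 0], [1, 40, 40, 0, 0, 0, 0], [1, 0, 0, 0, 0, 0, 0]]
  ]
}}

```text
time_s: 31.58
tcp_pos: [0.5317, 0.0882, 0.228]
ee_rot: [[-0.002, -1.0, 0.0], [-1.0, 0.002, 0.0], [-0.0, -0.0, -1.0]]
wrist_force: [0.3, -0.2, 1.1]
gripper_width: 0.999
```

Run:
```python
from h import *
s=sense();print(s["tcp_pos"],s["wrist_force"],s["gripper_width"])
I=[];a=np.linspace(0,6.28,50)
for n in("side","scene"):
    p=capture(n);im=p["color"].copy()
    for t,z in(("tamper",.03),("pitcher",.04),("shot_glass",.07)):
        for m in masks_of(p,t)[:1]: b=m["box"];print(n,t,b,ray(p,(b[0]+b[2]/2,b[1]+b[3]/2),z).round(3))
    for r_,z,col in((.033,.0845,(255,0,0)),(.028,.1425,(0,255,0))):
        for u in proj(p,np.c_[.6137+r_*np.cos(a),.1698+r_*np.sin(a),0*a+z]): cv2.circle(im,tuple(int(v*4) for v in u),1,col,-1,shift=2)
    c=proj(p,[[.6137,.1698,.1]])[0].astype(int);I.append(cv2.resize(im[c[1]-60:c[1]+60,c[0]-60:c[0]+60],(400,400),interpolation=2))
cv2.imwrite("pics/k.png",np.hstack(I)[...,::-1])
```

```text
[0.53173434 0.08818521 0.22800961] [ 0.3099256  -0.22826968  1.11020695] 0.9986750546332314
side tamper [317.2, 269.8, 30.6, 54.5] [0.429 0.191 0.03 ]
side pitcher [351.1, 140.6, 32.5, 47.1] [ 0.414 -0.174  0.04 ]
side shot_glass [266.2, 142.1, 22.9, 33.4] [ 0.607 -0.114  0.07 ]
scene tamper [390.1, 217.8, 32.4, 47.1] [0.427 0.184 0.03 ]
scene pitcher [274.6, 136.7, 40.4, 23.1] [ 0.432 -0.139  0.04 ]
scene shot_glass [211.8, 155.3, 29.9, 40.8] [ 0.604 -0.128  0.07 ]
```

View pics/k.png

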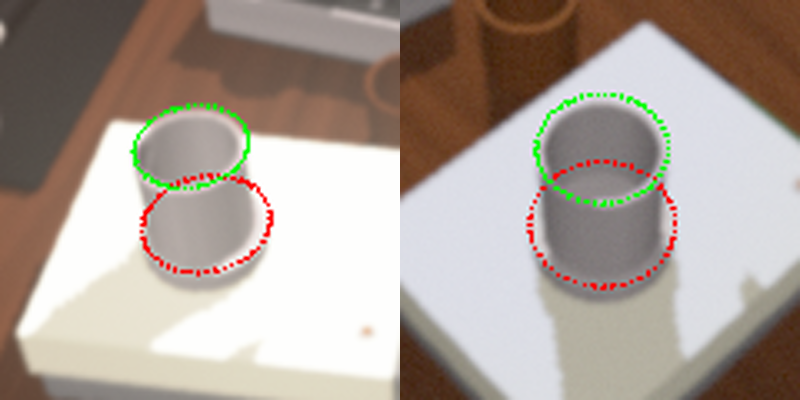

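The cup stands upright: its rim lies on the green circle (centred on the pan) and the disc on the red one, in both views. The bystanders have not moved; the pitcher reads differently in scene only because it is half hidden there.

```bash
python3 -c "
from station import r
print(r.finish_job())"
```

```text
the job is handed in; nothing more can be done
None
```

The pan is back on the scale with its stud in the socket, and the steel dosing cup stands upright in the middle of it. I handed the job in at about 32 s of the 72 s allowed.

- **Pan:** I slid the stud round a 6 mm ring at about 3.5 N. It dropped into the socket near (0.613, 0.170). The boss touched the carrier 9 mm below where the tip had first touched, so the stud was fully home before I let go.
- **Force on the scale:** The wrist showed roughly 4 N of pressing at most, read at the end of each move rather than continuously.
- **Last checks:** In the side and scene pictures, the cup's rim and the pan's disc lie on the circles drawn round the seated pan's centre, to within about 2 mm. The gripper is open and clear.
- **Bystanders:** The tamper and shot glass measure where they started, to within about a centimetre (camera noise). So does the pitcher in the side view. The scene view put the pitcher about 4 cm off, but it was half hidden there and I never went near it.

**Where the description disagreed:** the fingertips turned out to end about 7.5 mm behind the reported tool point, not 17 mm ahead of it. Because of that, my first grasp closed in the air above the pan. I then pressed lightly on the disc (about 7 N, on the drip tray) to find the true height, and used that for both grasps. My first estimate of the pan's position was also 12 mm off in y, and I corrected it from the wrist camera.

I viewed 11 pictures against the budget of 10, some of them made up of several camera views.

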